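Clip one end of a picture mount, hold the other end's clamp gaping

TASK

Pinch either one of the two spring clamps off the rail and let it close on the top edge of the picture mount board at the blue tape, and let go of it there. Then pinch the other clamp off the rail and hold its jaws wide open around the board's top edge at the yellow flag, a pad on each side and neither touching the board, so that I can slip the print in; finish while still holding it squeezed open there. Leave the loose things lying on the bench alone.

Things in the scene. Friction and masses are not known exactly. Their poses are not given: they have to be found in the camera images.
- panel: Upright picture mount and backing board together, fixed: 5 mm thick (own x), 260 mm long (own y), top edge 130 mm above the bench, standing in a pine block 66 mm wide (x), 300 mm long (y), 28 mm tall. Cream mount with a window on its +x face, brown-grey backing on its -x face. Origin: centre of the block's underside, in the board's mid-plane; z up.
- tape: Blue linen tape, 36 mm long, folded over the board's top edge and 34 mm down both faces, 85 mm to one side or the other of the board's middle. Origin: centre of the top edge at the middle of the tape; axes as the panel's.
- flag: Yellow paper flag of the same size and manner, 85 mm to the other side of the board's middle. Origin: centre of the top edge at the middle of the flag; axes as the panel's.
- rail: Clamp rail, fixed: steel flat bar on edge, 5 mm thick (own x), 220 mm long (own y), top 85 mm above the bench, on a pine foot 80 x 240 x 18 mm. Origin: centre of the foot's underside. Both clamps start gripping its top edge, about 100 mm apart, their jaw pads reaching 18 mm below the top of the bar.
- clamp1: One of two identical sprung steel hand clamps (clothes-peg action, 0.11 kg, 22 mm wide along the pin, 110 mm tall), parked jaws down on the rail. Origin on the pivot pin; z up to the handles, y along the pin and the rail, x across the jaws. Lever a (this body) is on the +x side, lever b on the -x side. Pinching the orange handles together along x opens the jaws; the pin stays midway.
- clamp1_lever (a joint): Opening of that clamp's jaws (rad): 0 gripping 5 mm (rail or board), 0.68 open at its stop, -0.12 shut on nothing. A spring shuts it: the handle ends need about 7 N at 0, 13 N at 0.68. At 0.68 the handles are upright, 19 mm over their outer faces, their ends 67 mm above the pin, the jaw pads about 32 mm apart.
- clamp1_handle_a (a point): Outer corner of the end of lever a's handle, 60 mm above the pin, 63 mm from the other handle's at rest. The orange sleeves (22 mm wide, 7 mm thick) splay upwards in a V, from 42 mm over both at 31 mm above the pin. Pinch them over their upper 25 mm; as the fingers close, their tips swing forward and push the clamp some 10 mm down.
- clamp1_handle_b (a point): The same point on lever b's handle.
- clamp1_tip_a (a point): Lower inner edge of the orange jaw pad on lever a (pad centre line), 48 mm below the pin; the pad is 14 mm tall, 22 mm wide.
- clamp1_tip_b (a point): The same point on lever b's jaw pad.
- clamp2: One of two identical sprung steel hand clamps (clothes-peg action, 0.11 kg, 22 mm wide along the pin, 110 mm tall), parked jaws down on the rail. Origin on the pivot pin; z up to the handles, y along the pin and the rail, x across the jaws. Lever a (this body) is on the +x side, lever b on the -x side. Pinching the orange handles together along x opens the jaws; the pin stays midway.
- clamp2_lever (a joint): Opening of that clamp's jaws (rad): 0 gripping 5 mm (rail or board), 0.68 open at its stop, -0.12 shut on nothing. A spring shuts it: the handle ends need about 7 N at 0, 13 N at 0.68. At 0.68 the handles are upright, 19 mm over their outer faces, their ends 67 mm above the pin, the jaw pads about 32 mm apart.
- clamp2_handle_a (a point): Outer corner of the end of lever a's handle, 60 mm above the pin, 63 mm from the other handle's at rest. The orange sleeves (22 mm wide, 7 mm thick) splay upwards in a V, from 42 mm over both at 31 mm above the pin. Pinch them over their upper 25 mm; as the fingers close, their tips swing forward and push the clamp some 10 mm down.
- clamp2_handle_b (a point): The same point on lever b's handle.
- clamp2_tip_a (a point): Lower inner edge of the orange jaw pad on lever a (pad centre line), 48 mm below the pin; the pad is 14 mm tall, 22 mm wide.
- clamp2_tip_b (a point): The same point on lever b's jaw pad.
- joiner: Chrome corner joiner, flat L of 70 x 70 x 6 mm, lying loose. Origin: middle of its underside. Not to be moved.
- paperweight: Green glass paperweight, dome 66 mm across, 34 mm tall, loose. Origin: centre of its underside. Not to be moved.
- bracket: Cast zinc hanging bracket, plate 26 x 60 mm with an upright loop, 30 mm tall, loose. Origin: centre of its underside. Not to be moved.
- key: Maple stretcher key, 51 x 22 x 6 mm, lying loose. Origin: near the middle of its underside. Not to be moved.

How it is judged:
By the outcome, as a careful person would: the job done as asked, in the order asked, and still so for the second after the job is handed in, while the arm keeps its last pose, push and grip.
It also fails if it takes over 56 s, if anything falls off the work surface, if the arm or the gripper's body presses on something with over 40 N, if the wrist force passes 120 N, or if a joint passes its speed limit or range.

ROBOT

A 6-joint arm with a two-finger parallel gripper is mounted at the origin on the work surface. World frame = base frame: x ahead of the robot, y to its left, z up, the work surface at z = 0. Lengths are in m, angles in rad, forces in N, time in s.
With the tool pointing down it reaches from about 0.375 to 0.975 m from the base axis. Payload 3.8 kg.
Tool frame: the origin (TCP) lies at the very end of the fingers, on their centre line; the grasp point (between the pads) lies 19 mm behind it; z points along the fingers, y is the line along which they close (so a half turn about z gives the same grasp; the last joint's range is limited). The gripper opens to 85 mm and grips with 20 to 120 N. Pads are 22 mm wide; open, the fingers measure 114 mm over their backs; the gripper's body (76 mm by 85 mm) begins 54 mm behind the grasp point. The pads swing forward as they close: fully open they stand 13 mm farther back than shut.
Start: joints at [1.166, 0.264, 1.604, -0, 1.274, -0.037], TCP at [0.243, 0.63, 0.231] pointing down, gripper open.
Joint ranges: [-2.63, 2.63], [-0.94, 2.18], [0.31, 2.57], [-1.31, 4.45], [0, 2.66], [-2.55, 2.55]. Speed limits (rad/s): [2.57, 2.57, 3.14, 3.14, 3.14, 3.14].

INTERFACE

Orientations are given as a rotation vector (axis times angle).
In Python, from workcell import monitor, viewer, job gives the robot as it stands. The module is installed in compiled form; this text tells all that it offers.
- The arm moves only by the tool step_arm, never from a script. Its argument "series" is one flat list of numbers, 4 for each row, row after row: the shift along the tool's x, y, z in m, then the turn about the tool's z in rad. A call has 1 to 8 rows; each row is the pose to reach, as a shift and turn from the pose commanded when the call began, along the tool's axes at that moment; what a row does not reach only later rows make up. A row lasts 1/8 s, in which the tool goes at most 62.5 mm and 10.7 degrees, less where a joint would pass 70% of its speed; a pose out of reach is approached as far as the arm can. A call with a gripper value outside its range is refused whole. "gripper" is the opening, from 0 (shut) to 1 (fully open), set as the call begins (left out, the last holds). The fingers move at their own pace and stop on an object; "newtons" is the grip in N (left out, the last holds). Time passes only in rows, so rows that repeat a pose let the fingers close. It gives the time, the measured TCP pose, the force, the opening and the grip force at its end, in the units of the state.
- monitor.read_state(): the state, without advancing time (a new reading comes with each control period).
- viewer.read_camera(name): name is "scene" or "top" or "wrist"; returns a dict with "image" (384x512x3 uint8, red, green, blue), "intrinsics" (3x3 intrinsics, pixels), "distortion" ([k1, k2, p1, p2, k3] as OpenCV has them; the pictures are not rectified), "T" (4x4, takes a point from camera to world coordinates); the wrist camera has in their place "hand_eye" (4x4, takes a point from camera to tool coordinates, whose origin is the TCP and whose axes are the flange's). Camera axes: x right, y up, looking along -z (the intrinsics and any distortion apply to the point x, -y, -z); pixel columns grow to the right and rows downward; lengths in m; the calibration is good to about 2 mm. A picture is of the moment at which its call begins: read the wrist's pose just before it. There is no depth.
- job.finish_job(): hands the job in; it is judged then, once.
Trained networks look in a picture, given as the dict that the camera call returned (one of the last four; its "shot" number tells which), for a name from the list of things; names that differ only in an ending like _2 or _b are one class to them, and where a whole thing is asked for, a point or a joint stands for the part that bears it (a point fixed in the world has none). Each returns a list of dicts, best first, with "score" (0 to 1); they miss things now and then, are a little off and sometimes report something else, mostly with a low value. They report only what shows in the picture. A call takes as long as a camera call.
- viewer.boxes_of(picture, label): "extent" ([centre column, centre row, width, height] in pixels, round what is visible of it).
- viewer.spot_point(picture, label): "point" ([column, row] in pixels: a listed point, or the origin of a listed thing).
The state is a dict: "time": time; "q": joint angles; "joint_vel": joint speeds; "joint_torque": joint torques, N m; "tool_pos": TCP position; "tcp_rot": TCP orientation; "wrist_force": force on the tool from outside, world axes, zero at the start; "torque": the same for the moment, N m; "width": opening from 0.0 (shut) to 1.0 (fully open); "grip_force": force on a finger pad.
Only numpy, scipy, OpenCV 4.12 (cv2) and the standard library are available. Lean on these libraries where they do the work, as an engineer would, in place of code of your own. Each camera call takes 0.05 s, during which the arm holds its last target. There are 200 camera calls.

## Working session

There is one attempt and no reset: what is moved stays moved. The work goes in short steps, Python scripts to look and compute and a tool call to move; the robot and the scene stay as the last step left them, time stands still between calls to the robot, and variables do not carry over. Pictures are saved under pics/ and viewed, at most 13 in all, crops included, and the job is handed in when it is done.

Besides the shell and the picture viewer there is one more tool, called after ">>>" by a JSON object that holds its "api" and its "payload", one argument or row to a line. step_arm: Moves the arm, as the interface text tells. Its arguments: {"type":"object","properties":{"series":{"type":"array"},"gripper":{"type":"number"},"newtons":{"type":"number"}},"required":["series"]}

```bash
mkdir -p pics
cat > h.py <<'E'
import numpy as np, cv2
from scipy.spatial.transform import Rotation as R
from workcell import monitor, viewer, job
def camT(p, s=None):
    if "T" in p: return np.array(p["T"])
    M=np.eye(4); M[:3,:3]=R.from_rotvec(s["tcp_rot"]).as_matrix(); M[:3,3]=s["tool_pos"]
    return M@np.array(p["hand_eye"])
def ray(p,uv,s=None):
    T=camT(p,s); n=cv2.undistortPoints(np.array([[uv]],float),np.array(p["intrinsics"]),np.array(p["distortion"]))[0,0]
    d=T[:3,:3]@np.array([n[0],-n[1],-1.]); return T[:3,3],d
def atz(p,uv,z,s=None):
    o,d=ray(p,uv,s); return o+d*(z-o[2])/d[2]
def tri(rays):
    A=np.zeros((3,3));b=np.zeros(3)
    for o,d in rays:
        d=d/np.linalg.norm(d);P=np.eye(3)-np.outer(d,d);A+=P;b+=P@o
    x=np.linalg.solve(A,b); e=[np.linalg.norm((np.eye(3)-np.outer(d,d)/(d@d))@(x-o)) for o,d in rays]
    return x,max(e)
def save(p,n): cv2.imwrite("pics/"+n,cv2.cvtColor(p["image"],cv2.COLOR_RGB2BGR))
E
python3 - <<'E'
from h import *
np.set_printoptions(precision=3,suppress=True)
s=monitor.read_state(); print(s)
ims=[]
for c in("scene","top"):
    p=viewer.read_camera(c); ims.append(p["image"]); print(c,np.array(p["T"]).round(3).tolist())
    for l in("panel","tape","flag","rail","clamp1","clamp1_handle_a","clamp1_tip_a","joiner","paperweight","bracket","key"):
        z={"tape":.13,"flag":.13,"clamp1":.115,"clamp1_handle_a":.175,"clamp1_tip_a":.067}.get(l,0)
        for r in viewer.spot_point(p,l)[:5]: print(l,round(r["score"],2),np.round(r["point"]),atz(p,r["point"],z))
im=np.vstack(ims); cv2.imwrite("pics/a.png",cv2.cvtColor(np.vstack(ims)[:, :],cv2.COLOR_RGB2BGR)); 
cv2.imwrite("pics/a.png",cv2.cvtColor(cv2.resize(np.hstack(ims),(800,300)),cv2.COLOR_RGB2BGR))
save(p,"top.png")
E
```

```text
{'time': 0.0, 'q': array([ 1.166,  0.265,  1.605,  0.   ,  1.274, -0.037]), 'joint_vel': array([ 0.   , -0.   , -0.001, -0.   , -0.001, -0.002]), 'joint_torque': array([  0.003, -51.509, -36.732,   0.   ,   0.013,   0.   ]), 'tool_pos': array([0.242, 0.629, 0.23 ]), 'tcp_rot': array([-0.574, -3.088,  0.003]), 'wrist_force': array([0.41 , 0.477, 1.351]), 'torque': array([ 0.057,  0.018, -0.006]), 'grip_force': 0.0, 'width': 0.9980857173114335}
scene [[-0.673, -0.466, 0.574, 1.095], [0.739, -0.432, 0.517, 0.522], [0.007, 0.772, 0.635, 0.732], [0.0, 0.0, 0.0, 1.0]]
panel 0.8 [186. 196.] [ 0.574 -0.215  0.   ]
tape 0.53 [189. 176.] [ 0.613 -0.137  0.13 ]
tape 0.36 [338. 247.] [0.562 0.258 0.13 ]
flag 0.58 [165. 146.] [ 0.568 -0.29   0.13 ]
rail 0.79 [310. 270.] [0.552 0.193 0.   ]
clamp1 0.98 [300. 221.] [0.541 0.146 0.115]
clamp1 0.58 [333. 249.] [0.563 0.247 0.115]
clamp1_handle_a 0.66 [319. 233.] [0.596 0.23  0.175]
clamp1_handle_a 0.62 [345. 223.] [0.541 0.252 0.175]
clamp1_tip_a 0.85 [326. 267.] [0.573 0.243 0.067]
clamp1_tip_a 0.68 [325. 267.] [0.575 0.241 0.067]
clamp1_tip_a 0.42 
[... 458 characters left out ...]
 0.13 ]
flag 0.4 [413. 186.] [ 0.552 -0.302  0.13 ]
flag 0.21 [168. 235.] [0.447 0.183 0.13 ]
rail 0.83 [173. 191.] [0.552 0.199 0.   ]
clamp1 0.85 [142. 177.] [0.566 0.243 0.115]
clamp1 0.85 [189. 194.] [0.531 0.147 0.115]
clamp1_handle_a 0.75 [127. 186.] [0.537 0.256 0.175]
clamp1_handle_a 0.29 [145. 182.] [0.546 0.223 0.175]
clamp1_tip_a 0.74 [148. 183.] [0.56  0.242 0.067]
clamp1_tip_a 0.56 [146. 176.] [0.574 0.248 0.067]
joiner 0.61 [357. 133.] [ 0.694 -0.222  0.   ]
paperweight 0.67 [192. 154.] [0.637 0.159 0.   ]
bracket 0.88 [167. 237.] [0.448 0.209 0.   ]
bracket 0.15 [194. 196.] [0.541 0.152 0.   ]
key 0.67 [128. 185.] [0.563 0.304 0.   ]
key 0.66 [345. 213.] [ 0.507 -0.192  0.   ]
```

Run:
```python
import cv2
i=cv2.imread("pics/top.png"); cv2.imwrite("pics/top2.png",cv2.resize(i[90:290,80:480],(800,400),interpolation=cv2.INTER_CUBIC))
```

```text
(no output)
```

View pics/a.png

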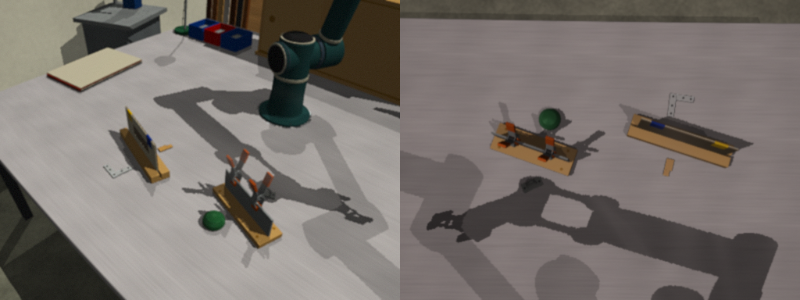

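View pics/top2.png

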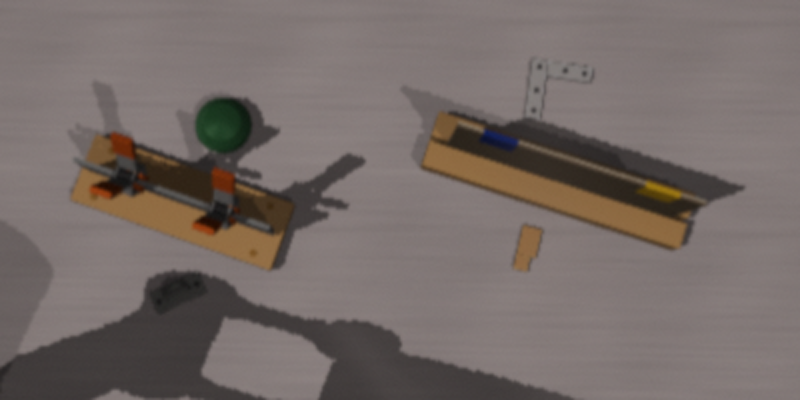

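The top view shows the rail on the left, with clamps near (120,175) and (220,205). The board is on the right, with blue tape at (500,138) and the yellow flag at (660,190). This agrees with the network points. I'll move above the clamps with the tool turned to close across the rail.

>>> {"api": "step_arm", "payload": {
  "series": [-0.04, -0.027, -0.012, 0.15, -0.08, -0.054, -0.025, 0.31, -0.125, -0.083, -0.037, 0.47, -0.17, -0.113, -0.05, 0.64, -0.215, -0.143, -0.062, 0.81, -0.26, -0.173, -0.075, 0.98, -0.305, -0.203, -0.085, 1.15, -0.35, -0.233, -0.1, 1.32],
  "gripper": 1,
  "newtons": 40
}}

```text
time: 2.2
tool_pos: [0.4861, 0.2849, 0.3315]
tcp_rot: [-2.353, -2.081, 0.0]
wrist_force: [0.1, 1.2, 0.5]
width: 1.001
grip_force: 0.0
```

```bash
cat >> h.py <<'E'
np.set_printoptions(precision=4,suppress=True)
def go(xyz,yaw,s=None):
    "tool-frame shift and turn to a TCP target, tool y at world yaw"
    s=s or monitor.read_state(); M=R.from_rotvec(s["tcp_rot"]).as_matrix()
    d=M.T@(np.array(xyz)-s["tool_pos"]); cur=np.arctan2(M[1,1],M[0,1])
    print("shift",d,"turn",(cur-yaw+np.pi)%(2*np.pi)-np.pi,"| pos",s["tool_pos"],"yaw",cur,"tilt",M[:,2],"t",s["time"])
E
python3 - <<'E'
from h import *
go([.548,.195,.33],-.35)
E
```

```text
shift [-0.0817  0.0724  0.0015] turn 0.22745142767149096 | pos [0.4861 0.2849 0.3315] yaw -0.12254857232850883 tilt [-0.0002 -0.0001 -1.    ] t 2.2
```

>>> {"api": "step_arm", "payload": {
  "series": [-0.04, 0.036, 0, 0.11, -0.082, 0.072, 0, 0.227, -0.082, 0.072, 0, 0.227]
}}

```text
time: 2.58
tool_pos: [0.5492, 0.1935, 0.3312]
tcp_rot: [2.573, 1.801, -0.0]
wrist_force: [0.7, 0.3, 1.5]
width: 1.002
grip_force: 0.0
```

```bash
cat > look.py <<'E'
from h import *
import sys
def look(name,labels):
    s=monitor.read_state(); p=viewer.read_camera("wrist"); save(p,name); print(s["tool_pos"],s["time"])
    for l in labels:
        z={"tape":.13,"flag":.13,"clamp1":.115,"clamp1_handle_a":.175,"clamp1_tip_a":.067}.get(l,0)
        for r in viewer.spot_point(p,l)[:4]: print(l,round(r["score"],2),np.round(r["point"]),atz(p,r["point"],z,s))
look(sys.argv[1],sys.argv[2].split(","))
E
python3 look.py w1.png clamp1,clamp1_handle_a,clamp1_tip_a,rail
```

```text
[0.5492 0.1935 0.3312] 2.575
clamp1 0.94 [255. 121.] [0.5675 0.2465 0.115 ]
clamp1 0.92 [253. 205.] [0.5277 0.1431 0.115 ]
clamp1 0.57 [282. 221.] [0.5571 0.1072 0.115 ]
clamp1_handle_a 0.9 [220. 127.] [0.5325 0.2567 0.175 ]
clamp1_handle_a 0.79 [281. 126.] [0.5937 0.2354 0.175 ]
clamp1_handle_a 0.2 [254. 203.] [0.5375 0.1649 0.175 ]
clamp1_tip_a 0.94 [255. 122.] [0.5673 0.2438 0.067 ]
clamp1_tip_a 0.62 [251. 122.] [0.5618 0.2458 0.067 ]
clamp1_tip_a 0.16 [220. 128.] [0.5173 0.2526 0.067 ]
rail 0.59 [256. 146.] [0.5528 0.203  0.    ]
```

View pics/w1.png

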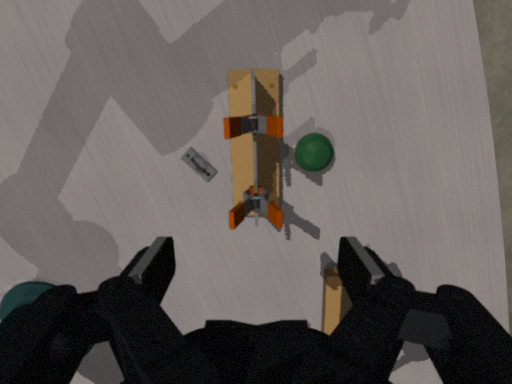

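The wrist view has the rail vertical. The far clamp's handles are at (223,127) and (281,126), and the near clamp's are at about (235,218) and (278,218). I'll get the handle extents from the orange colour.

Run:
```python
from h import *
s=monitor.read_state(); p=viewer.read_camera("wrist")
hsv=cv2.cvtColor(p["image"],cv2.COLOR_RGB2HSV)
m=cv2.inRange(hsv,(2,190,110),(13,255,255)); m[235:]=0
n,l,st,c=cv2.connectedComponentsWithStats(m)
for i in range(1,n):
    if st[i,4]>30:
        ys,xs=np.where(l==i); r=cv2.minAreaRect(np.stack([xs,ys],1)); b=cv2.boxPoints(r)
        print(st[i],c[i].round(1)); print(" box",b.round(0).tolist()); print(" world@.175",[atz(p,q,.175,s)[:2].round(4).tolist() for q in b])
# rail top edge: bar columns
g=cv2.cvtColor(p["image"],cv2.COLOR_RGB2GRAY)
for r in (90,100,155,165,175): print(r,g[r,224:290].tolist())
```

```text
[228 121   6  21  87] [230.9 130.9]
 box [[228.0, 121.0], [233.0, 121.0], [234.0, 141.0], [229.0, 141.0]]
 world@.175 [[0.5397, 0.2635], [0.5446, 0.262], [0.5384, 0.242], [0.5333, 0.2435]]
[271 120  16  21 279] [278.2 129.4]
 box [[271.0, 120.0], [286.0, 120.0], [286.0, 140.0], [271.0, 140.0]]
 world@.175 [[0.5825, 0.2494], [0.5973, 0.2441], [0.5908, 0.2243], [0.5758, 0.2297]]
[271 207  14  24 216] [277.6 219.2]
 box [[271.0, 207.0], [284.0, 207.0], [284.0, 230.0], [271.0, 230.0]]
 world@.175 [[0.5514, 0.158], [0.5653, 0.1531], [0.5565, 0.1258], [0.5421, 0.131]]
[232 214   6  17  68] [234.4 222.3]
 box [[232.0, 214.0], [236.0, 214.0], [237.0, 230.0], [233.0, 230.0]]
 world@.175 [[0.5061, 0.165], [0.5108, 0.1638], [0.5049, 0.1443], [0.5002, 0.1455]]
90 [111, 111, 109, 113, 113, 113, 118, 119, 124, 123, 123, 122, 115, 98, 94, 100, 106, 117, 123, 123, 124, 126, 125, 125, 122, 125, 124, 121, 125, 122, 117, 112, 108, 107, 89, 61, 52, 54, 45, 49, 49, 51, 57, 85, 101, 104, 106, 103, 91, 88, 84, 86, 95, 100, 102, 105, 102, 89, 62, 54, 54, 55, 75, 105, 113, 113]
100 [131, 130, 131, 132, 134, 
[... 495 characters left out ...]
, 49, 47, 49, 46, 48, 49, 45, 49, 46, 46, 44, 47, 48, 46, 52, 53, 52, 53, 52, 53, 51, 53]
165 [132, 128, 124, 122, 125, 128, 133, 129, 126, 123, 121, 124, 125, 124, 124, 122, 122, 122, 121, 123, 124, 124, 122, 123, 124, 120, 120, 122, 121, 121, 120, 118, 109, 102, 100, 80, 54, 47, 50, 47, 48, 46, 46, 50, 49, 51, 47, 47, 49, 48, 49, 44, 50, 44, 55, 72, 67, 49, 49, 52, 62, 75, 72, 75, 77, 76]
175 [130, 127, 132, 128, 130, 129, 126, 127, 126, 118, 114, 121, 123, 121, 122, 122, 121, 123, 122, 122, 122, 123, 123, 125, 122, 124, 121, 121, 124, 123, 123, 122, 112, 100, 96, 83, 61, 53, 47, 49, 46, 46, 48, 47, 45, 48, 51, 52, 48, 47, 48, 56, 60, 69, 91, 108, 111, 81, 57, 52, 69, 108, 115, 86, 76, 74]
```

```bash
python3 -c "
from h import *
go([.532,.147,.215],-.34)"
```

```text
shift [-0.053   0.0032  0.1163] turn -0.0018781543645807197 | pos [0.5468 0.198  0.3314] yaw -0.3418781543645809 tilt [-0.0001  0.0003 -1.    ] t 2.875
```

>>> {"api": "step_arm", "payload": {
  "series": [-0.026, 0.002, 0.055, 0, -0.053, 0.003, 0.11, 0, -0.053, 0.003, 0.116, 0, -0.053, 0.003, 0.116, 0]
}}

```text
time: 3.38
tool_pos: [0.5332, 0.1471, 0.2166]
tcp_rot: [2.568, 1.81, 0.003]
wrist_force: [0.6, -0.9, 0.3]
width: 1.001
grip_force: 0.0
```

```bash
python3 look.py w2.png clamp1,clamp1_handle_a; python3 -c "
from h import *
go([.532,.147,.145],-.34)"
```

```text
[0.5332 0.1471 0.2166] 3.375
clamp1 0.89 [252.  69.] [0.5662 0.2456 0.115 ]
clamp1 0.75 [252. 195.] [0.5293 0.1438 0.115 ]
clamp1_handle_a 0.8 [300.  59.] [0.5936 0.2337 0.175 ]
clamp1_handle_a 0.52 [260. 180.] [0.5449 0.1697 0.175 ]
shift [-0.0017 -0.0031  0.0739] turn -0.0027985331926116963 | pos [0.535  0.1474 0.2189] yaw -0.34279853319261155 tilt [ 0.0061  0.0016 -1.    ] t 3.525
```

View pics/w2.png

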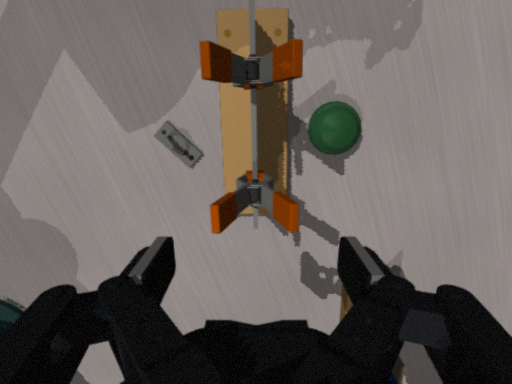

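The near clamp's handles are centred at column 255.5, and the fingertips are centred at 257. Next I'll check the position along the rail.

```bash
python3 -c "
from h import *
s=monitor.read_state(); p=viewer.read_camera('wrist')
hsv=cv2.cvtColor(p['image'],cv2.COLOR_RGB2HSV); m=cv2.inRange(hsv,(2,190,100),(13,255,255)); m[240:]=0
n,l,st,c=cv2.connectedComponentsWithStats(m)
for i in range(1,n):
    if st[i,4]>60: print(st[i])
u=np.array([.335,.942])
for q in [(212,233),(299,232),(213,208),(298,207)]:
    w=atz(p,q,.175,s); print(q,w, 'along',(w-s['tool_pos'])[:2]@u,'cross',(w-s['tool_pos'])[:2]@[.942,-.335])
print([ (r['score'],r['point']) for r in viewer.spot_point(p,'clamp1')][:3])
go([.532,.147,.145],-.34)
"
```

```text
[270  42  28  40 884]
[198  44  10  37 272]
[270 193  25  39 630]
[209 205   9  28 184]
(212, 233) [0.5005 0.1439 0.175 ] along -0.014895717534694552 cross -0.0313113756262243
(299, 232) [0.5608 0.1229 0.175 ] along -0.01439624452247647 cross 0.03246653161854005
(213, 208) [0.5086 0.1616 0.175 ] along 0.004580048010471387 cross -0.029646056042506235
(298, 207) [0.5659 0.1418 0.175 ] along 0.0050744007060881235 cross 0.030932675462228186
[(0.82, [250.6, 195.5]), (0.81, [250.0, 71.2])]
shift [-0.001  -0.0026  0.0732] turn -0.003045289879718638 | pos [0.5344 0.147  0.2182] yaw -0.34304528987971844 tilt [ 0.0049  0.0013 -1.    ] t 3.625
```

>>> {"api": "step_arm", "payload": {
  "series": [-0.005, -0.002, 0.03, 0, -0.005, -0.002, 0.055, 0, -0.005, -0.002, 0.07, 0, -0.005, -0.002, 0.073, 0, -0.005, -0.002, 0.073, 0]
}}

```text
time: 4.25
tool_pos: [0.5296, 0.1421, 0.1431]
tcp_rot: [2.568, 1.808, 0.002]
wrist_force: [0.3, -0.5, -0.9]
width: 1.003
grip_force: 0.0
```

>>> {"api": "step_arm", "payload": {
  "series": [0, 0, 0, 0, 0, 0, 0, 0, 0, 0, 0, 0, 0, 0, 0, 0, 0, 0, 0, 0, 0, 0, 0, 0],
  "gripper": 0,
  "newtons": 40
}}

```text
time: 5.0
tool_pos: [0.5288, 0.1418, 0.1422]
tcp_rot: [-2.569, -1.808, 0.0]
wrist_force: [0.6, 0.3, -0.9]
width: 0.209
grip_force: 43.8
```

Run:
```python
from h import *
s=monitor.read_state(); print(s["width"],s["grip_force"],s["wrist_force"],s["tool_pos"])
a=viewer.read_camera("wrist")["image"]; b=viewer.read_camera("scene")["image"]
b=cv2.resize(b[180:300,230:390],(512,384),interpolation=cv2.INTER_CUBIC)
cv2.imwrite("pics/g1.png",cv2.cvtColor(cv2.resize(np.hstack([a,b]),(800,300)),cv2.COLOR_RGB2BGR))
```

```text
0.20912777859849527 43.80390286445618 [ 0.631   0.298  -0.9225] [0.5288 0.1418 0.1422]
```

View pics/g1.png

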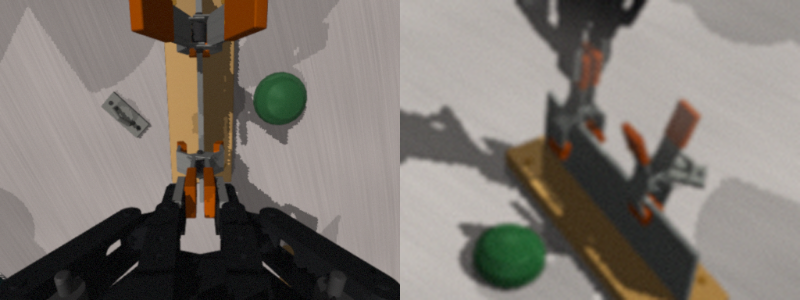

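The clamp is squeezed fully open, with an opening of about 18 mm at 44 N. I'll lift it and carry it over to the board.

>>> {"api": "step_arm", "payload": {
  "series": [0, 0, -0.04, 0, 0, 0, -0.09, 0, -0.015, 0.01, -0.14, 0, -0.055, 0.032, -0.19, 0, -0.105, 0.062, -0.19, 0, -0.155, 0.09, -0.19, 0, -0.205, 0.12, -0.19, 0, -0.25, 0.145, -0.19, 0]
}}

```text
time: 6.1
tool_pos: [0.5811, -0.1446, 0.3323]
tcp_rot: [2.569, 1.808, 0.0]
wrist_force: [0.4, -0.4, -0.9]
width: 0.21
grip_force: 43.9
```

>>> {"api": "step_arm", "payload": {
  "series": [-0.035, 0.022, 0, 0, -0.042, 0.025, 0, 0, -0.042, 0.025, 0, 0, -0.042, 0.025, 0, 0]
}}

```text
time: 6.6
tool_pos: [0.5903, -0.1892, 0.3323]
tcp_rot: [-2.567, -1.81, -0.0]
wrist_force: [-0.3, -0.5, 0.2]
width: 0.205
grip_force: 43.9
```

```bash
python3 look.py w3.png panel,tape,flag,clamp1,clamp1_tip_a,clamp1_handle_a; python3 -c "
from h import *
s=monitor.read_state();print(s['width'],s['grip_force'])
p=viewer.read_camera('top')
for l in('tape','flag'):
  for r in viewer.boxes_of(p,l)[:2]: print(l,r,atz(p,r['extent'][:2],.125))
go([.612,-.137,.33],-.34)"
```

```text
[ 0.5903 -0.1892  0.3323] 6.6
panel 0.62 [258. 171.] [ 0.5834 -0.2222  0.    ]
tape 0.67 [251. 123.] [ 0.6038 -0.1356  0.13  ]
flag 0.53 [260. 245.] [ 0.5598 -0.2936  0.13  ]
clamp1 0.56 [253. 213.] [ 0.5639 -0.2511  0.115 ]
clamp1 0.26 [260. 247.] [ 0.556  -0.3035  0.115 ]
0.20908736496890137 43.85920286178589
tape {'extent': [330.0, 159.5, 19.0, 9.2], 'score': 0.66} [ 0.6048 -0.1381  0.125 ]
tape {'extent': [370.5, 150.8, 21.7, 36.7], 'score': 0.53} [ 0.624  -0.2205  0.125 ]
flag {'extent': [369.3, 154.8, 22.0, 29.6], 'score': 0.47} [ 0.6157 -0.2179  0.125 ]
shift [0.0574 0.0024 0.0024] turn -0.003728452672049354 | pos [ 0.5904 -0.1902  0.3324] yaw -0.3437284526720493 tilt [ 0.0001 -0.0001 -1.    ] t 7.1
```

View pics/w3.png

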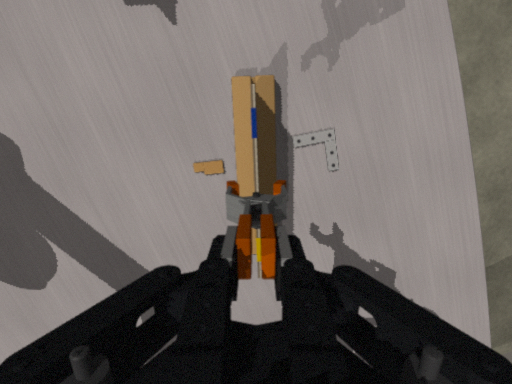

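The wrist view shows the tape at (254.5,123), the held clamp's pads at about (233,187) and (279,187), and the flag near (260,248).

Run:
```python
from h import *
s=monitor.read_state(); p=viewer.read_camera("wrist"); im=p["image"]
hsv=cv2.cvtColor(im,cv2.COLOR_RGB2HSV)
M=R.from_rotvec(s["tcp_rot"]).as_matrix()
def rel(q,z): w=atz(p,q,z,s); print("   ",q,w,"tool",(M.T@(w-s["tool_pos"]))[:2])
def comp(lo,hi,r0,r1,z,mn=25):
    m=cv2.inRange(hsv,lo,hi); m[:r0]=0;m[r1:]=0
    n,l,st,c=cv2.connectedComponentsWithStats(m)
    for i in range(1,n):
        if st[i,4]>mn: print(st[i]); x,y,w,h=st[i,:4]; rel((x+w/2-.5,y+h/2-.5),z); rel((x,y),z); rel((x+w-1,y+h-1),z)
print("blue");comp((105,150,40),(130,255,255),80,300,.13)
print("yellow");comp((20,180,120),(33,255,255),200,300,.13,8)
print("pads/handles");comp((2,190,80),(13,255,255),170,290,.255)
```

```text
blue
[251 108   5  29 117]
    (np.float64(253.0), np.float64(122.0)) [ 0.6066 -0.1364  0.13  ] tool [ 0.0561 -0.0029]
    (np.int32(251), np.int32(108)) [ 0.6099 -0.1202  0.13  ] tool [ 0.0725 -0.0053]
    (np.int32(255), np.int32(136)) [ 0.6032 -0.153   0.13  ] tool [ 0.0394 -0.0006]
yellow
[256 237   5  24 108]
    (np.float64(258.0), np.float64(248.5)) [ 0.5551 -0.2984  0.13  ] tool [-0.1137  0.0031]
    (np.int32(256), np.int32(237)) [ 0.5584 -0.281   0.13  ] tool [-0.0962  0.0004]
    (np.int32(260), np.int32(260)) [ 0.5516 -0.3162  0.13  ] tool [-0.1317  0.0059]
pads/handles
[273 180  12  15 103]
    (np.float64(278.5), np.float64(187.0)) [ 0.612 -0.187  0.255] tool [0.0103 0.0192]
    (np.int32(273), np.int32(180)) [ 0.6096 -0.1799  0.255 ] tool [0.0162 0.0146]
    (np.int32(284), np.int32(194)) [ 0.6143 -0.1943  0.255 ] tool [0.0042 0.0239]
[227 182  12  11  61]
    (np.float64(232.5), np.float64(187.0)) [ 0.5764 -0.1743  0.255 ] tool [ 0.0103 -0.0186]
    (np.int32(227), np.int32(182)) [ 0.5737 -0.1688  0.255 ] tool [ 0.0146 -0.023 ]
    (np.int32(238), np.int32(192)) [ 0.5791 -0.1798  0.255 ] tool [ 0.006  -0.0141]
[236 215  15  47 466]
    (np.float64(243.0), np.float64(238.0)) [ 0.5683 -0.2204  0.255 ] tool [-0.0358 -0.0106]
    (np.int32(236), np.int32(215)) [ 0.5703 -0.1983  0.255 ] tool [-0.0143 -0.0162]
    (np.int32(250), np.int32(261)) [ 0.5662 -0.2437  0.255 ] tool [-0.0585 -0.0048]
[261 214  15  64 714]
    (np.float64(268.0), np.float64(245.5)) [ 0.5864 -0.2346  0.255 ] tool [-0.0431  0.0112]
    (np.int32(261), np.int32(214)) [ 0.5905 -0.2046  0.255 ] tool [-0.0134  0.0049]
    (np.int32(275), np.int32(277)) [ 0.582 -0.267  0.255] tool [-0.0751  0.0179]
```

>>> {"api": "step_arm", "payload": {
  "series": [0.026, -0.002, 0.02, -0.02, 0.052, -0.003, 0.05, -0.035, 0.052, -0.003, 0.082, -0.035, 0.052, -0.003, 0.082, -0.035, 0.052, -0.003, 0.082, -0.035]
}}

```text
time: 7.78
tool_pos: [0.6057, -0.1409, 0.2515]
tcp_rot: [2.536, 1.852, 0.001]
wrist_force: [1.1, -0.0, -1.0]
width: 0.212
grip_force: 43.8
```

Run:
```python
from h import *
s=monitor.read_state(); p=viewer.read_camera("wrist"); im=p["image"]; print(s["tool_pos"],s["width"])
cv2.imwrite("pics/w4.png",cv2.cvtColor(cv2.resize(im[60:260,156:356],(600,600),interpolation=cv2.INTER_CUBIC),cv2.COLOR_RGB2BGR))
go([.6,-.14,.19],-.309)
```

```text
[ 0.6057 -0.1409  0.2515] 0.2119799917464608
shift [-0.0008 -0.0063  0.0623] turn -0.0004925354938576376 | pos [ 0.6061 -0.1411  0.2523] yaw -0.3094925354938574 tilt [ 0.0028 -0.0008 -1.    ] t 7.825
```

View pics/w4.png

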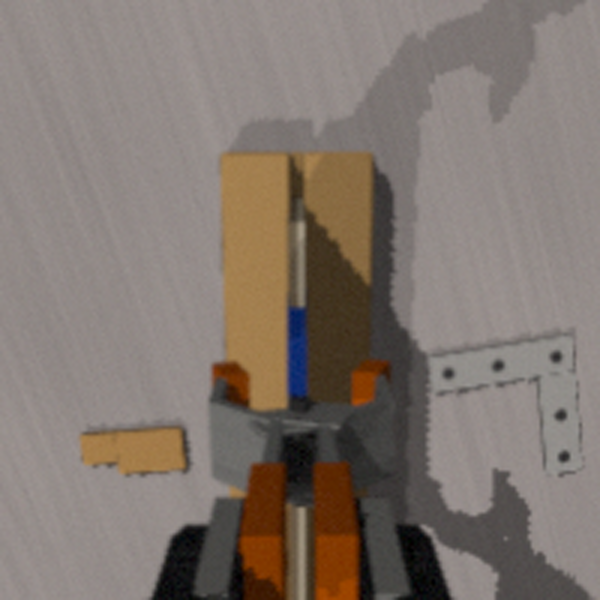

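The board edge is at column 297, midway between the pads at columns 213–389, and is parallel to the tool. I'll descend and release.

>>> {"api": "step_arm", "payload": {
  "series": [0, -0.001, 0.02, 0, 0, -0.001, 0.045, 0, 0, -0.001, 0.06, 0, 0, -0.001, 0.062, 0, 0, -0.001, 0.062, 0]
}}

```text
time: 8.45
tool_pos: [0.6045, -0.1403, 0.1887]
tcp_rot: [2.536, 1.853, 0.001]
wrist_force: [-0.5, 0.4, -1.0]
width: 0.209
grip_force: 43.8
```

Run:
```python
from h import *
s=monitor.read_state(); print(s["width"],s["grip_force"],s["wrist_force"],s["tool_pos"])
p=viewer.read_camera("scene");a=p["image"]; b=viewer.read_camera("wrist")["image"]
a=cv2.resize(a[90:240,110:310],(512,384),interpolation=cv2.INTER_CUBIC)
cv2.imwrite("pics/g2.png",cv2.cvtColor(cv2.resize(np.hstack([a,b]),(800,300)),cv2.COLOR_RGB2BGR))
```

```text
0.20879015033248347 43.841224908828735 [-0.508   0.4345 -0.9658] [ 0.6045 -0.1403  0.1887]
```

View pics/g2.png

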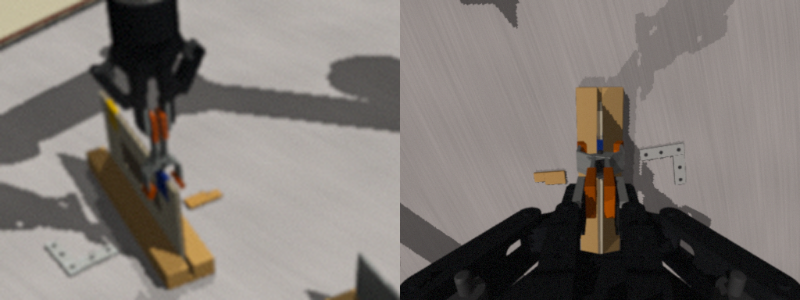

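The jaws straddle the tape with the board between them, so I'll release.

>>> {"api": "step_arm", "payload": {
  "series": [0, 0, 0, 0, 0, 0, 0, 0, 0, 0, 0, 0, 0, 0, 0, 0, 0, 0, 0, 0, 0, 0, 0, 0],
  "gripper": 1
}}

```text
time: 9.3
tool_pos: [0.6042, -0.1401, 0.1884]
tcp_rot: [2.537, 1.853, 0.0]
wrist_force: [-0.8, -0.9, 0.2]
width: 0.998
grip_force: 0.0
```

>>> {"api": "step_arm", "payload": {
  "series": [0, 0, -0.03, 0, 0, 0, -0.07, 0, 0, 0, -0.11, 0, 0, 0, -0.14, 0, 0, 0, -0.14, 0]
}}

```text
time: 9.93
tool_pos: [0.6058, -0.1406, 0.3322]
tcp_rot: [2.532, 1.85, 0.007]
wrist_force: [0.1, -1.2, 0.1]
width: 1.0
grip_force: 0.0
```

Run:
```python
from h import *
s=monitor.read_state(); print(s["width"],s["wrist_force"],s["tool_pos"])
p=viewer.read_camera("scene");a=p["image"]; b=viewer.read_camera("wrist")["image"]
a=cv2.resize(a[90:240,110:310],(512,384),interpolation=cv2.INTER_CUBIC)
cv2.imwrite("pics/g3.png",cv2.cvtColor(cv2.resize(np.hstack([a,b]),(800,300)),cv2.COLOR_RGB2BGR))
go([.566,.243,.33],-.34)
```

```text
0.9998652792700455 [ 0.0605 -1.2324  0.0916] [ 0.6058 -0.1406  0.3322]
shift [ 0.3534 -0.1527 -0.0021] turn 0.030973158943641277 | pos [ 0.604  -0.1401  0.3278] yaw -0.30902684105635875 tilt [-0.0002  0.     -1.    ] t 10.025
```

View pics/g3.png

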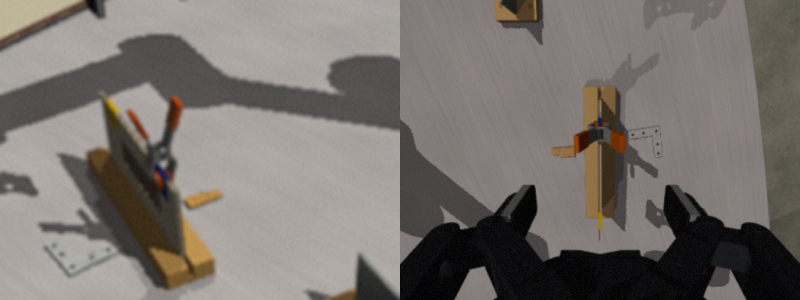

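The first clamp grips the board at the tape. Now the second clamp.

>>> {"api": "step_arm", "payload": {
  "series": [0.045, -0.019, 0, 0, 0.09, -0.038, 0, 0.01, 0.135, -0.058, 0, 0.02, 0.18, -0.078, 0, 0.03, 0.225, -0.098, 0, 0.03, 0.27, -0.118, 0, 0.03, 0.315, -0.137, 0.03, 0.03, 0.352, -0.153, 0.07, 0.03]
}}

```text
time: 11.02
tool_pos: [0.5649, 0.2435, 0.2566]
tcp_rot: [-2.564, -1.816, -0.0]
wrist_force: [1.2, -0.6, -0.5]
width: 0.998
grip_force: 0.0
```

>>> {"api": "step_arm", "payload": {
  "series": [0, 0, 0.02, 0, 0, 0, 0.038, 0, 0, 0, 0.038, 0, 0, 0, 0.038, 0, 0, 0, 0.038, 0]
}}

```text
time: 11.65
tool_pos: [0.5666, 0.2413, 0.2221]
tcp_rot: [2.565, 1.813, 0.005]
wrist_force: [0.3, -0.1, 0.1]
width: 0.999
grip_force: 0.0
```

Run:
```python
from h import *
s=monitor.read_state(); p=viewer.read_camera("wrist"); im=p["image"]; save(p,"w5.png")
hsv=cv2.cvtColor(im,cv2.COLOR_RGB2HSV); m=cv2.inRange(hsv,(2,190,100),(13,255,255)); m[245:]=0
M=R.from_rotvec(s["tcp_rot"]).as_matrix()
n,l,st,c=cv2.connectedComponentsWithStats(m)
for i in range(1,n):
    if st[i,4]>60:
        x,y,w,h=st[i,:4]; print(st[i])
        for q in[(x,y+h-1),(x+w-1,y+h-1),(x,y),(x+w-1,y)]: print("  ",q,"tool@.175",(M.T@(atz(p,q,.175,s)-s["tool_pos"]))[:2])
print([(r['score'],r['point'],(M.T@(atz(p,r['point'],.115,s)-s["tool_pos"]))[:2]) for r in viewer.spot_point(p,'clamp1')][:2])
go([.566,.243,.143],-.335)
```

```text
[271 186  24  38 605]
   (np.int32(271), np.int32(223)) tool@.175 [-0.0086  0.0118]
   (np.int32(294), np.int32(223)) tool@.175 [-0.0087  0.0288]
   (np.int32(271), np.int32(186)) tool@.175 [0.0197 0.0114]
   (np.int32(294), np.int32(186)) tool@.175 [0.0196 0.0277]
[209 196   9  29 184]
   (np.int32(209), np.int32(224)) tool@.175 [-0.0094 -0.034 ]
   (np.int32(217), np.int32(224)) tool@.175 [-0.0094 -0.0281]
   (np.int32(209), np.int32(196)) tool@.175 [ 0.0123 -0.0329]
   (np.int32(217), np.int32(196)) tool@.175 [ 0.0123 -0.0271]
[(0.64, [255.2, 187.5], array([ 0.0013, -0.0001]))]
shift [ 0.0012 -0.0009  0.0788] turn -0.004732965973823333 | pos [0.5663 0.2415 0.2218] yaw -0.33973296597382346 tilt [ 0.0022  0.0008 -1.    ] t 11.75
```

>>> {"api": "step_arm", "payload": {
  "series": [0.003, -0.002, 0.03, 0, 0.003, -0.002, 0.055, 0, 0.003, -0.002, 0.073, 0, 0.003, -0.002, 0.079, 0, 0.003, -0.002, 0.079, 0]
}}

```text
time: 12.38
tool_pos: [0.5647, 0.2452, 0.1414]
tcp_rot: [2.564, 1.815, 0.0]
wrist_force: [-0.2, 0.1, 0.3]
width: 0.997
grip_force: 0.0
```

>>> {"api": "step_arm", "payload": {
  "series": [0, 0, 0, 0, 0, 0, 0, 0, 0, 0, 0, 0, 0, 0, 0, 0, 0, 0, 0, 0, 0, 0, 0, 0],
  "gripper": 0,
  "newtons": 40
}}

```text
time: 13.12
tool_pos: [0.5645, 0.2452, 0.1412]
tcp_rot: [-2.564, -1.815, 0.0]
wrist_force: [-0.3, -0.0, -1.7]
width: 0.21
grip_force: 44.1
```

>>> {"api": "step_arm", "payload": {
  "series": [0, 0, -0.03, 0, 0, 0, -0.08, 0, 0, 0, -0.14, 0, 0, 0, -0.2, 0, 0, 0, -0.21, 0]
}}

```text
time: 13.75
tool_pos: [0.5668, 0.2461, 0.3583]
tcp_rot: [2.562, 1.813, 0.017]
wrist_force: [-0.2, 0.4, -0.9]
width: 0.205
grip_force: 44.2
```

Run:
```python
from h import *
s=monitor.read_state(); print(s["width"],s["grip_force"],s["time"])
go([.5551,-.2984,.35],-.309)
go([.575,-.240,.35],-.309)
```

```text
0.20531427250166473 44.17751491069794 13.75
shift [-0.5175  0.1699  0.006 ] turn -0.02997104060603606 | pos [0.5668 0.2461 0.3583] yaw -0.33897104060603617 tilt [ 0.0103  0.004  -0.9999] t 13.75
shift [-0.4558  0.1693  0.0065] turn -0.02997104060603606 | pos [0.5668 0.2461 0.3583] yaw -0.33897104060603617 tilt [ 0.0103  0.004  -0.9999] t 13.75
```

>>> {"api": "step_arm", "payload": {
  "series": [-0.03, 0.01, 0, 0, -0.07, 0.024, 0, -0.01, -0.115, 0.038, 0, -0.02, -0.165, 0.055, 0, -0.03, -0.215, 0.072, 0, -0.03, -0.265, 0.088, 0, -0.03, -0.315, 0.105, 0, -0.03, -0.36, 0.12, 0, -0.03]
}}

```text
time: 14.75
tool_pos: [0.5571, -0.1359, 0.3496]
tcp_rot: [-2.536, -1.851, 0.002]
wrist_force: [0.8, 0.0, -0.4]
width: 0.207
grip_force: 44.1
```

>>> {"api": "step_arm", "payload": {
  "series": [-0.045, 0.013, 0, 0, -0.09, 0.026, 0, 0, -0.13, 0.04, 0.02, 0, -0.158, 0.047, 0.05, 0, -0.158, 0.047, 0.08, 0, -0.158, 0.047, 0.1, 0, -0.158, 0.047, 0.1, 0, -0.158, 0.047, 0.1, 0]
}}

```text
time: 15.75
tool_pos: [0.5554, -0.2988, 0.2524]
tcp_rot: [2.535, 1.853, 0.001]
wrist_force: [0.2, 0.3, -0.0]
width: 0.21
grip_force: 44.1
```

Run:
```python
from h import *
s=monitor.read_state(); p=viewer.read_camera("wrist"); im=p["image"]; print(s["tool_pos"],s["width"])
cv2.imwrite("pics/w6.png",cv2.cvtColor(cv2.resize(im[60:260,156:356],(600,600),interpolation=cv2.INTER_CUBIC),cv2.COLOR_RGB2BGR))
M=R.from_rotvec(s["tcp_rot"]).as_matrix()
hsv=cv2.cvtColor(im,cv2.COLOR_RGB2HSV); m=cv2.inRange(hsv,(20,180,100),(33,255,255)); 
n,l,st,c=cv2.connectedComponentsWithStats(m)
for i in range(1,n):
    if st[i,4]>8:
        x,y,w,h=st[i,:4]; print(st[i],(M.T@(atz(p,(x+w/2-.5,y),.13,s)-s["tool_pos"]))[:2])
go([.5545,-.300,.187],-.309)
```

```text
[ 0.5554 -0.2988  0.2524] 0.21013146990162426
[252 166   7  34 228] [ 0.0185 -0.0002]
shift [-0.0012 -0.001   0.066 ] turn 0.0007738705918258759 | pos [ 0.5557 -0.299   0.253 ] yaw -0.30822612940817423 tilt [ 0.0024 -0.0014 -1.    ] t 15.8
```

View pics/w6.png

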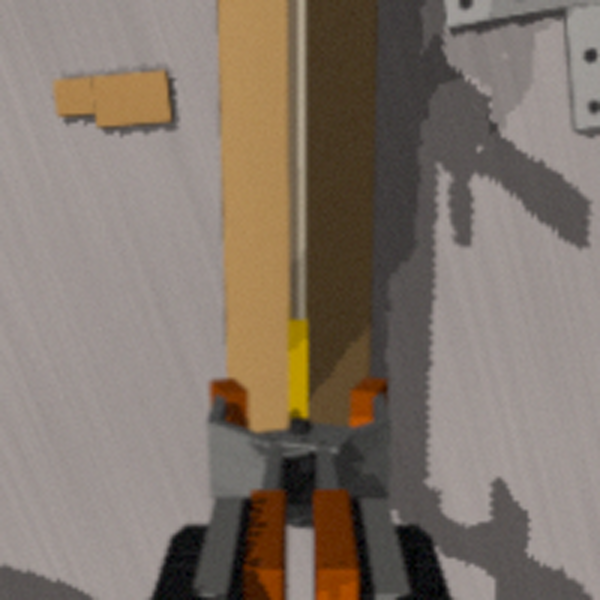

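The flag is centred under the clamp: the board edge is at column 298 and the pads span 210–388. I'll lower it into place.

>>> {"api": "step_arm", "payload": {
  "series": [0, 0, 0.02, 0, 0, 0, 0.042, 0, 0, 0, 0.055, 0, 0, 0, 0.058, 0, 0, 0, 0.058, 0, 0, 0, 0.058, 0]
}}

```text
time: 16.55
tool_pos: [0.5554, -0.2994, 0.1944]
tcp_rot: [2.535, 1.852, 0.001]
wrist_force: [0.8, -0.4, -1.5]
width: 0.208
grip_force: 44.1
```

Run:
```python
from h import *
s=monitor.read_state(); print(s["width"],s["grip_force"],s["wrist_force"],s["tool_pos"],s["time"])
p=viewer.read_camera("scene");a=p["image"]; b=viewer.read_camera("wrist")["image"]
a=cv2.resize(a[90:210,110:270],(512,384),interpolation=cv2.INTER_CUBIC)
b=cv2.resize(b[110:260,156:356],(512,384),interpolation=cv2.INTER_CUBIC)
cv2.imwrite("pics/g4.png",cv2.cvtColor(cv2.resize(np.hstack([a,b]),(800,300)),cv2.COLOR_RGB2BGR))
```

```text
0.20823296574314437 44.1378378868103 [ 0.7588 -0.4004 -1.4751] [ 0.5554 -0.2994  0.1944] 16.55
```

View pics/g4.png

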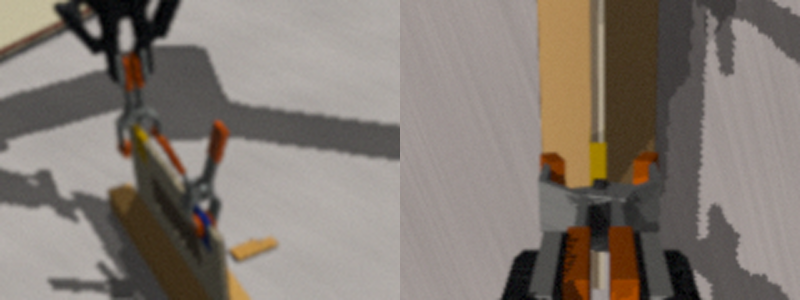

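Everything is clear of the board. I'll go 6 mm deeper so the pads overlap the edge properly, then hand in.

>>> {"api": "step_arm", "payload": {
  "series": [0, 0, 0.003, 0, 0, 0, 0.006, 0, 0, 0, 0.006, 0, 0, 0, 0.006, 0, 0, 0, 0.006, 0, 0, 0, 0.006, 0]
}}

```text
time: 17.4
tool_pos: [0.5548, -0.2991, 0.1874]
tcp_rot: [2.537, 1.853, 0.0]
wrist_force: [0.2, -0.3, -2.1]
width: 0.214
grip_force: 44.1
```

Run:
```python
from h import *
s=monitor.read_state(); print(s["width"],s["grip_force"],s["wrist_force"],s["tool_pos"])
print(job.finish_job())
```

```text
0.21381890193326222 44.13746416568756 [ 0.1908 -0.2882 -2.0614] [ 0.5548 -0.2991  0.1874]
the job is handed in; nothing more can be done
None
```

I handed the job in at about 17 s: one clamp is closed on the board at the blue tape, and the other is held squeezed open around the top edge at the yellow flag; the pads looked clear of the board in the last pictures, taken before a final 6 mm lowering that I did not re-photograph.

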